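# Seat the long battery pack in the desk charging dock

### The arm

A 6-joint arm with a two-finger parallel gripper is mounted at the origin on the work surface. World frame = base frame: x ahead of the robot, y to its left, z up, the work surface at z = 0. Lengths are in m, angles in rad, forces in N, time in s.
With the tool pointing down it reaches from about 0.3 to 0.875 m from the base axis. Payload 4.2 kg.
Tool frame: the origin (TCP) lies midway between the tips of the shut fingers; the grasp point (between the pads) lies 19 mm behind it; z points along the fingers, y is the line along which they close (so a half turn about z gives the same grasp; the last joint's range is limited). The gripper opens to 85 mm and grips with 20 to 120 N. Pads are 22 mm wide; open, the fingers measure 114 mm over their backs; the gripper's body (76 mm by 85 mm) begins 54 mm behind the grasp point. The pads swing forward as they close: fully open they stand 13 mm farther back than shut.
Start: joints at [-1.226, 0.32, 1.565, -0, 1.257, -0.02], TCP at [0.205, -0.537, 0.231] pointing down, gripper open.
Joint ranges: [-3.11, 3.11], [-0.84, 2.01], [0.21, 2.61], [-1.34, 4.49], [0.05, 2.63], [-2.56, 2.56]. Speed limits (rad/s): [2.57, 2.57, 3.14, 3.14, 3.14, 3.14].

### API

Orientations are given as a unit quaternion [w, x, y, z].
In Python, from workcell import arm gives the robot as it stands. The module is installed in compiled form; this text tells all that it offers.
- The arm moves only by the tool jog_arm, never from a script. Its argument "commands" is a list of rows, each a list of 6 numbers: the shift along the tool's x, y, z in m, then the turn, a rotation vector about the tool's x, y, z in degrees. In form: [[x, y, z, ax, ay, az], ...]. A call has 1 to 5 rows; each row is the pose to reach, as a shift and turn from the pose commanded when the call began, along the tool's axes at that moment; what a row does not reach only later rows make up. A row lasts 1/10 s, in which the tool goes at most 50 mm and 8.59 degrees, less where a joint would pass 70% of its speed; a pose out of reach is approached as far as the arm can. A call with a gripper value outside its range is refused whole. "claw" is the opening, from 0 (shut) to 1 (fully open), set as the call begins (left out, the last holds). The fingers move at their own pace and stop on an object; "grip_force" is the grip in N (left out, the last holds). Time passes only in rows, so rows that repeat a pose let the fingers close. It gives the time, the measured TCP pose, the force, the opening and the grip force at its end, in the units of the state.
- arm.read_state(): the state, without advancing time (a new reading comes with each control period).
- arm.snapshot(name): name is "side" or "top"; returns the picture (420x560x3 uint8, red, green, blue); there is no depth.
- arm.calibration(name): a dict with "intrinsics" (3x3 intrinsics, pixels), "rvec" (rotation vector, rad) and "tvec" (3), from world to camera coordinates, as OpenCV has them. Camera axes: x right, y down, z forward; pixel columns grow to the right and rows downward; lengths in m; the calibration is good to about 2 mm. A picture is of the moment at which its call begins. calibration takes no time and is no camera call.
- arm.hand_in(): hands the job in; it is judged then, once.
The state is a dict: "time": time; "q": joint angles; "qd": joint speeds; "tau": joint torques, N m; "eef_pos": TCP position; "tool_rot": TCP orientation; "ft_force": force on the tool from outside, world axes, zero at the start; "moment": the same for the moment, N m; "grip_width": opening from 0.0 (shut) to 1.0 (fully open); "gripper_force": force on a finger pad.
Only numpy, scipy, OpenCV 4.12 (cv2) and the standard library are available. Lean on these libraries where they do the work, as an engineer would, in place of code of your own. Each camera call takes 0.05 s, during which the arm holds its last target. There are 200 camera calls.

### The job

Put the longer of the two black battery packs on charge in the grey dock on the desk: hook its tongue under the dock's lip, swing the other end down behind the end stop until the pack lies flat on the bay floor, and let go. Leave the short pack where it lies.

Things in the scene. Friction and masses are not known exactly. Their poses are not given: they have to be found in the camera images.
- pack_mid (a point): Centre of the long battery pack: black block 110 mm long (x), 46 wide (y), 30 high (z), 0.2 to 0.33 kg, lying flat on the desk at the start. From its +x end a flat black tongue sticks out a further 30 mm, level with the underside, 30 mm wide, 8 mm thick: its tip is 85 mm from this point along x, the underside 15 mm down. x points out along the tongue, z up.
- dock_seat (a point): Where the long pack's centre belongs in the grey dock: 15 mm above the bay floor, which is 12 mm above the desk and open at both sides along its middle. x points along the bay to the lip, z up. Behind, an end stop 18 mm high has its inner face at x = -61 mm (10 mm thick); two side guides 15 mm high, 58 mm apart, run from x = -61 to -38 mm. The dock is fixed, placed and turned anew each time.
- dock_lip (a point): Middle of the lip's lower front edge, 73 mm ahead of the seat point and 20 mm above the bay floor; axes as the seat's. The lip, 8 mm thick, roofs the floor from here to the back wall 18 mm on; 54 mm clear between its cheeks. The tongued pack has 6 mm play either way along x and cannot go in flat: tongue first under the lip, tilted tongue-end down (about 20 degrees does well).
- short_mid (a point): Centre of the other battery pack, to be left alone: same make, section and tongue, but its block is only 70 mm long (x). The two packs lie side by side, either one on the left; x points out along the tongue, z up.

How it is judged:
By the outcome, as a careful person would: the job done as asked, in the order asked, and still so for the second after the job is handed in, with the robot touching nothing.
It also fails if it takes over 38 s, if anything falls off the work surface, if the arm or the gripper's body presses on something with over 40 N, if the wrist force passes 120 N, or if a joint passes its speed limit or range.

## Working session

There is one attempt and no reset: what is moved stays moved. The work goes in short steps, Python scripts to look and compute and a tool call to move; the robot and the scene stay as the last step left them, time stands still between calls to the robot, and variables do not carry over. Pictures are saved under pics/ and viewed, at most 12 in all, crops included, and the job is handed in when it is done.

Besides the shell and the picture viewer there is one more tool, called after "Call:" as a command line: name --pt "numbers of a row" for each row, then --argument value for the rest. jog_arm: Moves the arm, as the interface text tells. Its arguments: {"type":"object","properties":{"commands":{"type":"array","items":{"type":"array","items":{"type":"number"}}},"claw":{"type":"number"},"grip_force":{"type":"number"}},"required":["commands"]}

```bash
mkdir -p pics; python3 - <<'E'
from workcell import arm
import cv2
for n in("top","side"):
    cv2.imwrite(f"pics/{n}0.png",cv2.resize(arm.snapshot(n)[:,:,::-1],(800,600),interpolation=cv2.INTER_CUBIC))
    c=arm.calibration(n);print(n,c)
print(arm.read_state())
E
```

```text
top {'intrinsics': array([[449.52315286,   0.        , 279.58985001],
       [  0.        , 449.52315286, 206.66243339],
       [  0.        ,   0.        ,   1.        ]]), 'rvec': array([ 2.16593209, -2.1553785 ,  0.10815514]), 'tvec': array([-0.03334067,  0.53715916,  0.96487613])}
side {'intrinsics': array([[494.53414293,   0.        , 279.08893098],
       [  0.        , 494.53414293, 219.58447184],
       [  0.        ,   0.        ,   1.        ]]), 'rvec': array([ 2.46632429, -0.25269623,  0.11043923]), 'tvec': array([-0.53592409,  0.07419324,  1.03935087])}
{'time': 0.1, 'q': array([-1.22600743e+00,  3.20262191e-01,  1.56554021e+00,  1.95541117e-05,
        1.25742482e+00, -2.00076683e-02]), 'qd': array([ 0.00178549, -0.00233918, -0.00226728, -0.0009299 ,  0.00180143,
        0.00166233]), 'tau': array([ 7.33818597e-04, -4.16408229e+01, -2.34704500e+01, -4.17844080e-05,
        4.90567822e-03,  2.08054139e-06]), 'eef_pos': array([ 0.20499552, -0.53676342,  0.23055322]), 'tool_rot': array([-8.08037517e-04,  9.83411720e-01,  1.81385558e-01, -1.22961032e-04]), 'ft_force': array([ 0.89352455,  0.76992733, -0.1299777 ]), 'moment': array([ 0.01685531,  0.03746798, -0.02525874]), 'gripper_force': 0.0, 'grip_width': 0.9997754905371182}
```

View pics/top0.png

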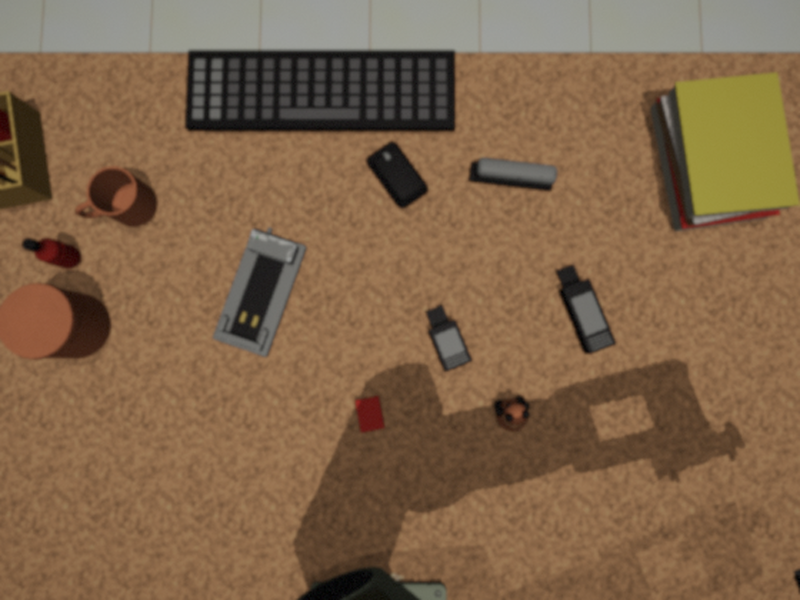

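View pics/side0.png

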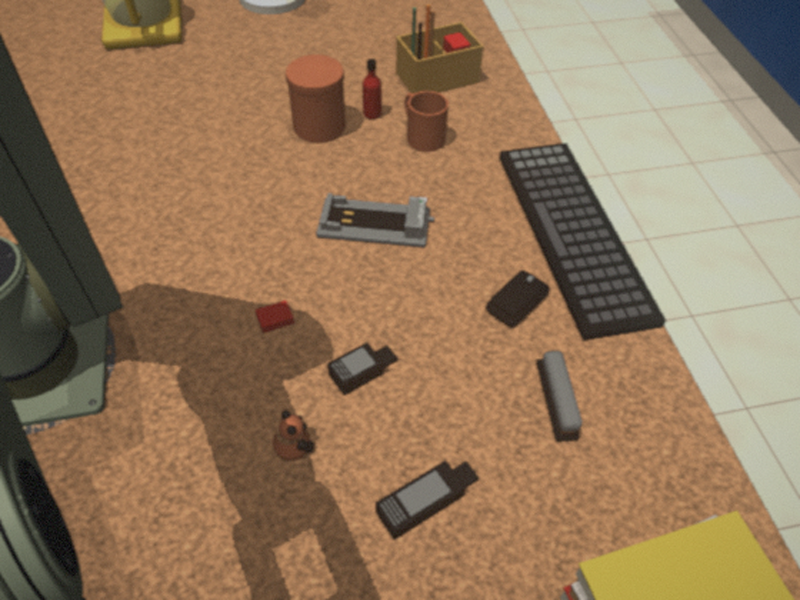

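The top view shows the long pack at about (585,312), tongue to (567,272). The dock runs from (240,340) to the lip at (277,243), and the short pack is at (449,338). Next I'll take enlarged crops.

```bash
python3 - <<'E'
from workcell import arm
import cv2,numpy as np
P=[]
for n,cs in(("top",[(370,180),(140,155)]),("side",[(260,320),(215,125)])):
    im=arm.snapshot(n)[:,:,::-1]; cv2.imwrite(f"pics/{n}_raw.png",im)
    for x,y in cs:
        c=cv2.resize(im[y:y+75,x:x+100],(400,300),interpolation=cv2.INTER_CUBIC)
        P.append(cv2.convertScaleAbs(c,alpha=1.6,beta=10))
cv2.imwrite("pics/crop0.png",np.vstack([np.hstack(P[:2]),np.hstack(P[2:])]))
E
```

```text
(no output)
```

View pics/crop0.png

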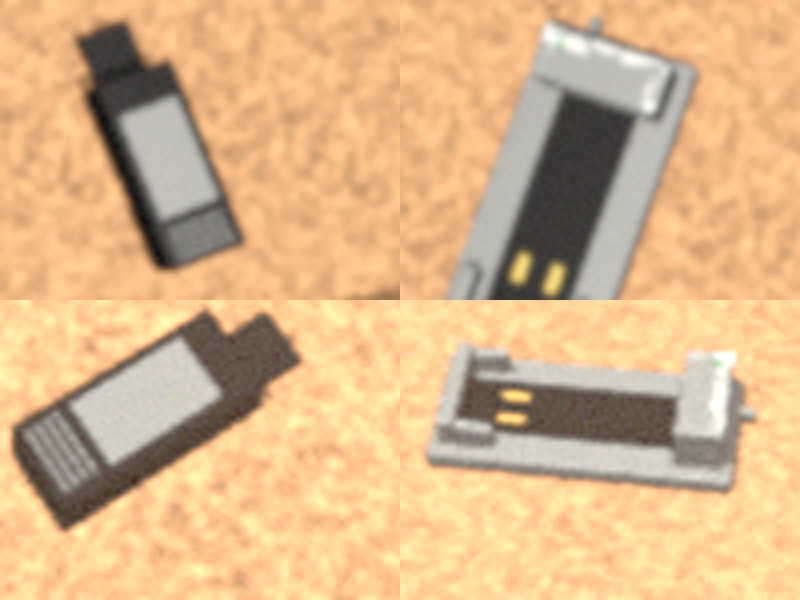

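```bash
python3 - <<'E'
import cv2,numpy as np
P=[]
for n,x,y in(("top",140,150),("side",215,125)):
    im=cv2.imread(f"pics/{n}_raw.png")
    c=cv2.resize(im[y:y+110,x:x+80],(400,550),interpolation=cv2.INTER_CUBIC) if n=="top" else cv2.resize(im[y:y+110,x:x+80],(400,550),interpolation=cv2.INTER_CUBIC)
    P.append(cv2.convertScaleAbs(c,alpha=1.4,beta=0))
cv2.imwrite("pics/crop1.png",np.hstack(P))
E
```

```text
(no output)
```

View pics/crop1.png

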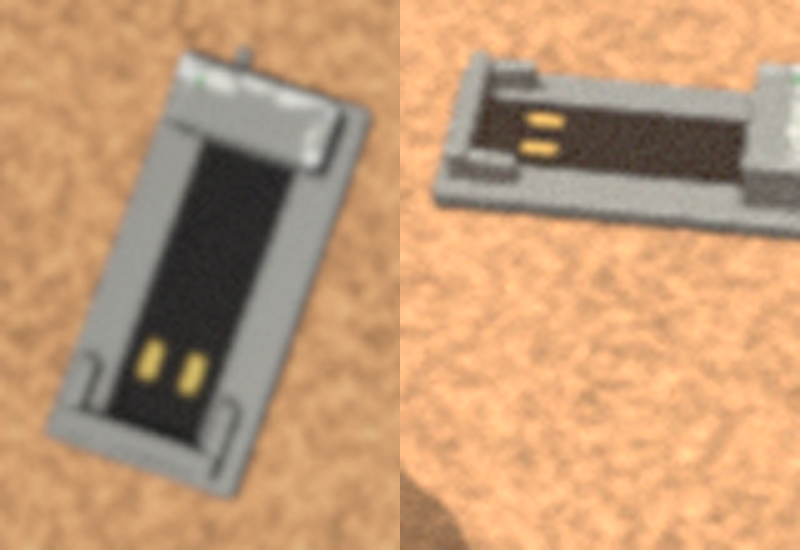

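Crop: lip lower front edge mid is at native top pixel (189.6,182), the stop's outer top edge mid at (168,243), and the dark strip gives the bay axis. Now I'll fit poses.

```bash
cat > fit.py <<'E'
import cv2,numpy as np
from workcell import arm
from scipy.optimize import least_squares
C={n:arm.calibration(n) for n in("top","side")}
def proj(n,p):
    c=C[n];return cv2.projectPoints(np.float64(p).reshape(-1,1,3),c["rvec"],c["tvec"],c["intrinsics"],None)[0].reshape(-1,2)
def cam(n):
    c=C[n];return -cv2.Rodrigues(c["rvec"])[0].T@c["tvec"]
def fit(obs,x0,n_extra=0,z0=0):
    # obs: (view,(x,y,z) mm in object frame with z above desk or function of extra,(u,v))
    def r(p):
        c,s=np.cos(p[2]),np.sin(p[2]);o=[]
        for v,m,uv in obs:
            m=np.array(m(p[3:]) if callable(m) else m)/1000
            w=[p[0]+c*m[0]-s*m[1],p[1]+s*m[0]+c*m[1],m[2]]
            o.append(proj(v,w)[0]-uv)
        return np.concatenate(o)
    s=least_squares(r,x0,loss="soft_l1",x_scale=[.01,.01,.1]+[1]*n_extra)
    print(np.round(s.x,4),np.degrees(s.x[2]).round(2));print(np.round(r(s.x).reshape(-1,2),1).tolist());return s.x
E
cat > run1.py <<'E'
from fit import *
T=lambda x,y:(370+x/4,180+y/4)
S=lambda x,y:(260+x/4,320+(y-300)/4)
print(cam("top"),cam("side"))
pk=fit([("top",(55,-23,30),T(170,63)),("top",(-55,-23,30),T(241,241)),("top",(85,15,8),T(80,38)),("top",(85,-15,8),T(126,22)),
 ("side",(-55,23,30),S(15,432)),("side",(55,23,30),S(206,312)),("side",(85,15,8),S(266,313)),("side",(85,-15,8),S(300,358)),("side",(-55,-23,0),S(65,528))],[.4,-.3,.3])
D=lambda x,y:(140+x/5,150+y/5)
E=lambda x,y:(215+(x-400)/4,125+(y-300)/4)
F=lambda x,y:(215+(x-400)/5,125+y/5)
h=lambda x,s,z,i:(lambda e:(x,s*e[i],z))
dk=fit([("top",h(73,1,32,0),D(203,145)),("top",h(73,-1,32,0),D(293,175)),
 ("top",h(-71,1,30,1),D(50,432)),("top",h(-71,-1,30,1),D(233,495)),
 ("side",h(-71,1,30,1),F(478,57)),("side",h(-71,-1,30,1),F(450,158)),("side",h(-71,-1,0,1),F(437,205)),
 ("top",h(-61,1,12,0),D(108,410)),("top",h(-61,-1,12,0),D(200,445)),("side",h(-61,1,12,0),F(478,97))],[.4,.25,-.3,15,34],2)
E
python3 run1.py
```

```text
[ 0.42875212 -0.04034067  1.01743882] [ 0.38833284 -0.67924225  0.87223682]
[ 0.5065 -0.3252  0.3763] 21.56
[[0.9, -1.5], [3.0, 0.5], [-0.1, -0.1], [0.6, -0.9], [-1.9, -0.9], [0.1, -1.7], [-0.5, -1.3], [0.6, -0.3], [-0.5, 2.4]]
[ 0.5255  0.1926 -0.3282 21.9359 40.7563] -18.8
[[0.1, -1.6], [0.5, -1.3], [-0.0, -0.6], [-2.0, -1.0], [-2.5, -2.0], [-3.1, 0.7], [0.4, 0.1], [0.2, 2.7], [0.1, 2.2], [0.5, 0.8]]
```

```bash
cat > ov.py <<'E'
from fit import *
def seg(im,n,p,segs,k,o,col):
    c,s=np.cos(p[2]),np.sin(p[2])
    for a,b in segs:
        q=[]
        for m in(a,b):
            m=np.array(m)/1000;q.append([p[0]+c*m[0]-s*m[1],p[1]+s*m[0]+c*m[1],m[2]])
        uv=(proj(n,q)-o+.5)*k
        cv2.line(im,*[tuple(int(t) for t in u) for u in np.round(uv)],col,1,cv2.LINE_AA)
def box(x0,x1,y,z0,z1):
    import itertools
    v=list(itertools.product((x0,x1),(-y,y),(z0,z1)))
    return [(a,b) for a in v for b in v if a<b and sum(i!=j for i,j in zip(a,b))==1]
def overlay(pk,dk,name,regs):
    P=[]
    for n,x,y in regs:
        im=cv2.imread(f"pics/{n}_raw.png")[y:y+60,x:x+80]
        im=cv2.convertScaleAbs(cv2.resize(im,(400,300),interpolation=cv2.INTER_CUBIC),alpha=1.5)
        o=np.array([x,y])
        if pk is not None: seg(im,n,pk,box(-55,55,23,0,30)+box(55,85,15,0,8),5,o,(0,255,0))
        if dk is not None:
            seg(im,n,dk,box(-71,-61,41,12,30),5,o,(0,0,255))
            seg(im,n,dk,box(73,91,27,32,40),5,o,(255,0,0))
            seg(im,n,dk,box(-61,-38,29,12,27),5,o,(0,255,255))
        P.append(im)
    cv2.imwrite(name,np.vstack([np.hstack(P[:2]),np.hstack(P[2:])]))
E
python3 - <<'E'
from ov import *
overlay([.5065,-.3252,.3763],[.5255,.1926,-.3282],"pics/ov1.png",[("top",372,184),("top",145,158),("side",258,320),("side",218,128)])
E
```

```text
(no output)
```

View pics/ov1.png

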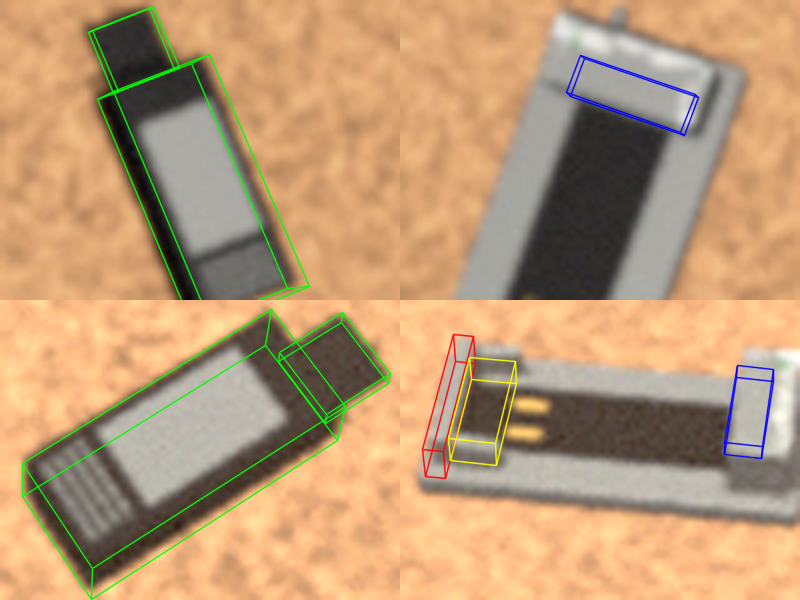

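Overlay: the dock model matches the guides, stop and lip to about 1 px. The pack model matches in the side view and sits about 1.5 px right in the top view, which is good enough to grasp. I'll move above the pack.

Call:
jog_arm --pt "0.045 -0.011 0 0 0 -0.7" --pt "0.09 -0.022 0 0 0 -0.7" --pt "0.135 -0.034 0 0 0 -0.7" --pt "0.18 -0.045 0 0 0 -0.7" --pt "0.225 -0.057 0 0 0 -0.7"

```text
time: 0.7
eef_pos: [0.3962, -0.4024, 0.2312]
tool_rot: [0.0, 0.982, 0.187, -0.0]
ft_force: [0.3, -0.2, -0.6]
grip_width: 0.996
gripper_force: 0.0
```

Call:
jog_arm --pt "0.04 -0.01 0.02 0 0 0" --pt "0.085 -0.021 0.04 0 0 0" --pt "0.131 -0.035 0.07 0 0 0" --pt "0.131 -0.035 0.1 0 0 0" --pt "0.131 -0.035 0.12 0 0 0"

```text
time: 1.2
eef_pos: [0.5043, -0.3206, 0.1085]
tool_rot: [-0.001, 0.982, 0.189, -0.001]
ft_force: [-0.1, 0.0, -0.2]
grip_width: 0.998
gripper_force: 0.0
```

```bash
python3 - <<'E'
from ov import *
s=arm.read_state();print(s["time"],s["eef_pos"],s["tool_rot"],s["ft_force"])
for n in("top","side"): cv2.imwrite(f"pics/{n}_raw.png",arm.snapshot(n)[:,:,::-1])
P=[]
for n,x,y in(("top",350,160),("side",230,290)):
    im=cv2.imread(f"pics/{n}_raw.png")[y:y+130,x:x+110]
    P.append(cv2.convertScaleAbs(cv2.resize(im,(400,473),interpolation=cv2.INTER_CUBIC),alpha=1.6))
cv2.imwrite("pics/g1.png",np.hstack(P))
E
```

```text
1.2 [ 0.50427493 -0.32060431  0.10850455] [-0.00131462  0.98199087  0.18891976 -0.0012336 ] [-0.08275817  0.03589871 -0.19247179]
```

View pics/g1.png

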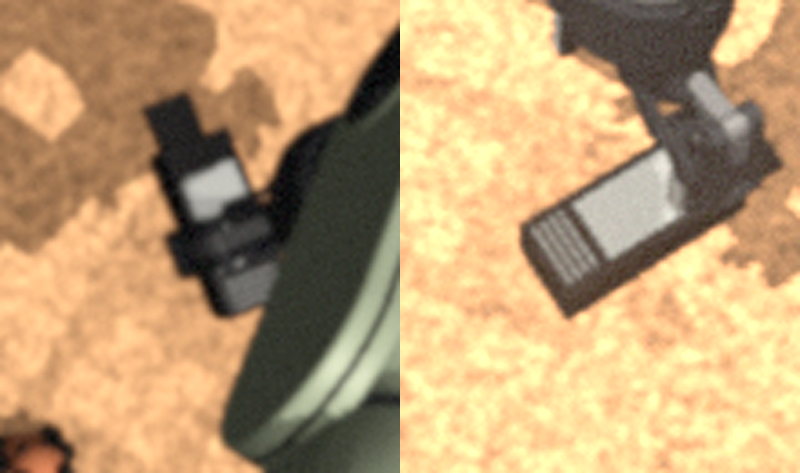

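The gripper is above the pack with the fingers straddling it. It needs a shift of about 4 mm along tool y, then I descend.

Call:
jog_arm --pt "0 0.003 0.03 0 0 0" --pt "0 0.003 0.06 0 0 0" --pt "0 0.003 0.085 0 0 0" --pt "0 0.003 0.1 0 0 0" --pt "0 0.003 0.106 0 0 0"

```text
time: 1.8
eef_pos: [0.5047, -0.3261, 0.0049]
tool_rot: [-0.0, 0.982, 0.187, -0.0]
ft_force: [-0.5, -0.1, -0.2]
grip_width: 0.999
gripper_force: 0.0
```

Call:
jog_arm --pt "0 0 0 0 0 0" --pt "0 0 0 0 0 0" --pt "0 0 0 0 0 0" --pt "0 0 0 0 0 0" --claw 0.4 --grip_force 50

```text
time: 2.2
eef_pos: [0.5059, -0.3263, 0.007]
tool_rot: [0.001, 0.982, 0.187, 0.001]
ft_force: [-1.2, -0.0, 4.5]
grip_width: 0.53
gripper_force: 54.0
```

Call:
jog_arm --pt "0 0 0 0 0 0" --pt "0 0 0 0 0 0" --pt "0 0 0 0 0 0" --pt "0 0 0 0 0 0"

```text
time: 2.6
eef_pos: [0.5059, -0.3264, 0.007]
tool_rot: [0.001, 0.982, 0.187, 0.001]
ft_force: [-0.7, 0.4, 6.5]
grip_width: 0.525
gripper_force: 54.1
```

Gripped at 44.6 mm opening. Lift and look.

Call:
jog_arm --pt "0 0 -0.01 0 0 0" --pt "0 0 -0.03 0 0 0" --pt "0 0 -0.06 0 0 0" --pt "0 0 -0.1 0 0 0" --pt "0 0 -0.12 0 0 0" --grip_force 70

```text
time: 3.1
eef_pos: [0.506, -0.3263, 0.1289]
tool_rot: [0.002, 0.982, 0.187, 0.002]
ft_force: [0.6, -0.6, -1.7]
grip_width: 0.521
gripper_force: 73.3
```

```bash
cat > plan.py <<'E'
import sys,numpy as np
from scipy.spatial.transform import Rotation as R
from workcell import arm
D=np.array([.5255,.1926,.012]); YAW=-18.8
def target(x,z,th,gx=0,gz=.008,y=0):
    "pack centre at dock (x mm, z mm above floor), nose-down th deg; gx,gz = TCP offset: pack centre = TCP + gx*x_t - gz*z_t"
    Rd=R.from_euler('z',YAW,degrees=True)
    Rp=Rd*R.from_euler('y',th,degrees=True)
    Rt=Rp*R.from_euler('x',180,degrees=True)
    c=D+Rd.apply([x/1e3,y/1e3,z/1e3])
    return c-Rt.apply([gx,0,-gz]),Rt
def delta(p,r,p0,r0):
    d=r0.inv().apply(p-p0);w=(r0.inv()*r).as_rotvec(degrees=True);return np.round(np.r_[d,w],4).tolist()
def cur():
    s=arm.read_state();q=s["tool_rot"];return s["eef_pos"],R.from_quat(np.r_[q[1:],q[0]]),s
E
python3 - <<'E'
from plan import *
from fit import *
p,r,s=cur();print(s["time"],p,s["ft_force"],s["q"],s["grip_width"])
for a in [(-15,150,0),(-15,100,20),(-15,45.5,20),(2,45.5,20),(1,15,0)]: print(a,delta(*target(*a),p,r),target(*a)[0])
cv2.imwrite("pics/side_raw.png",arm.snapshot("side")[:,:,::-1]);cv2.imwrite("pics/top_raw.png",arm.snapshot("top")[:,:,::-1])
im=cv2.imread("pics/side_raw.png")[250:400,220:370];im2=cv2.imread("pics/top_raw.png")[130:280,340:490]
a=proj("side",[p+r.apply([x,0,-.008]) for x in(0,.055,-.055,.085)])-[220,250]
b=proj("top",[p+r.apply([x,0,-.008]) for x in(0,.055,-.055,.085)])-[340,130]
o=[]
def box(x0,x1,y,z0,z1):
    import itertools
    v=list(itertools.product((x0,x1),(-y,y),(z0,z1)));return [(i,j) for i in v for j in v if i<j and sum(k!=l for k,l in zip(i,j))==1]
for n,i,off in(("side",im,[220,250]),("top",im2,[340,130])):
    i=cv2.convertScaleAbs(cv2.resize(i,(400,400),interpolation=cv2.INTER_CUBIC),alpha=1.5)
    for u,v in box(-.055,.055,.023,-.015,.015)+box(.055,.085,.015,.007,.015):
        q=(proj(n,[p+r.apply(np.array(k)+[0,0,-.008]) for k in(u,v)])-off+.5)*400/150
        cv2.line(i,*[tuple(int(t) for t in e) for e in q],(0,255,0),1,cv2.LINE_AA)
    o.append(i)
cv2.imwrite("pics/h1.png",np.hstack(o))
E
```

```text
3.1 [ 0.5059899  -0.32628786  0.12885417] [ 0.58360055 -0.61287529 -1.69894116] [-5.91822492e-01  4.38229312e-01  1.65244858e+00 -5.70129379e-05
  1.04635094e+00  6.01934510e-01] 0.5212490982441141
(-15, 150, 0) [0.1978, -0.4849, -0.0265, 0.1567, -0.2162, 40.4043] [0.51130026 0.19743399 0.154     ]
(-15, 100, 20) [0.1956, -0.4868, 0.023, 7.2065, -19.377, 39.9634] [0.50871008 0.19831576 0.10448246]
(-15, 45.5, 20) [0.1955, -0.487, 0.0775, 7.2065, -19.377, 39.9634] [0.50871008 0.19831576 0.04998246]
(2, 45.5, 20) [0.2084, -0.476, 0.0776, 7.2065, -19.377, 39.9634] [0.52480311 0.19283724 0.04998246]
(1, 15, 0) [0.2097, -0.475, 0.1086, 0.1567, -0.2162, 40.4043] [0.52644665 0.19227773 0.019     ]
```

View pics/h1.png

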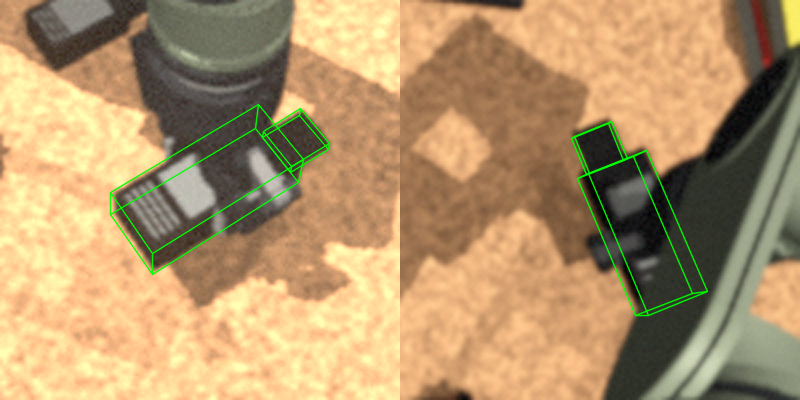

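The model overlay on the held pack fits to about 1 mm, so the grasp offset is as planned. I'll carry it over to the dock.

Call:
jog_arm --pt "0.017 -0.042 -0.005 0 0 0" --pt "0.034 -0.084 -0.01 0 0 0" --pt "0.051 -0.126 -0.015 0 0 0" --pt "0.068 -0.168 -0.02 0 0 0" --pt "0.085 -0.21 -0.025 0 0 0"

```text
time: 3.7
eef_pos: [0.5052, -0.0972, 0.1488]
tool_rot: [-0.001, 0.982, 0.187, -0.002]
ft_force: [1.0, 0.4, -2.9]
grip_width: 0.522
gripper_force: 73.2
```

Call:
jog_arm --pt "0.017 -0.042 0 0 0 8" --pt "0.034 -0.084 0 0 0 16" --pt "0.051 -0.126 0 0 0 24" --pt "0.068 -0.168 0 0 0 32" --pt "0.085 -0.21 0 0 0 40"

```text
time: 4.2
eef_pos: [0.5072, 0.1227, 0.1486]
tool_rot: [0.001, 0.989, -0.15, -0.001]
ft_force: [0.8, 0.6, -1.1]
grip_width: 0.52
gripper_force: 73.2
```

Call:
jog_arm --pt "0 0 0 0 0 0" --pt "0 0 0 0 0 0"

```text
time: 4.4
eef_pos: [0.5074, 0.1218, 0.1488]
tool_rot: [0.001, 0.989, -0.145, -0.001]
ft_force: [-0.9, -0.7, -1.3]
grip_width: 0.523
gripper_force: 73.4
```

```bash
python3 - <<'E'
from plan import *
p,r,s=cur();print(s["time"],p,s["ft_force"])
for a in [(-15,150,0),(-15,90,20),(-15,45.5,20)]: print(a,delta(*target(*a),p,r))
E
```

```text
4.4 [0.50742867 0.12176779 0.1487504 ] [-0.93876964 -0.67239401 -1.26584076]
(-15, 150, 0) [-0.018, -0.0736, -0.0054, 0.1283, 0.1521, 2.11]
(-15, 90, 20) [-0.0206, -0.0738, 0.0542, 0.4952, -19.8456, 2.066]
(-15, 45.5, 20) [-0.0205, -0.0739, 0.0987, 0.4952, -19.8456, 2.066]
```

Move over the bay and tilt while still high, then check.

Call:
jog_arm --pt "-0.01 -0.037 0 0.1 -5 0.5" --pt "-0.0206 -0.074 0.01 0.2 -10 1" --pt "-0.0206 -0.074 0.025 0.4 -15 1.5" --pt "-0.0206 -0.074 0.04 0.5 -19.8 2.1" --pt "-0.0206 -0.074 0.054 0.5 -19.8 2.1"

```text
time: 4.9
eef_pos: [0.5119, 0.1957, 0.0935]
tool_rot: [-0.029, 0.971, -0.164, -0.17]
ft_force: [-0.4, 0.2, -1.8]
grip_width: 0.527
gripper_force: 73.4
```

Call:
jog_arm --pt "0 0 0 0 0 0" --pt "0 0 0 0 0 0"

```text
time: 5.1
eef_pos: [0.5099, 0.1973, 0.0963]
tool_rot: [-0.029, 0.972, -0.163, -0.169]
ft_force: [-0.5, 0.5, -1.9]
grip_width: 0.524
gripper_force: 73.4
```

```bash
cat > hold.py <<'E'
from plan import *
from fit import *
from ov import box
def hold(name,gx=0,gz=.008,yo=(195,90,155,130)):
    p,r,s=cur();o=[]
    x,y,x2,y2=yo
    for n,X,Y in(("side",x,y),("top",x2,y2)):
        im=arm.snapshot(n)[:,:,::-1];cv2.imwrite(f"pics/{n}_raw.png",im)
        i=cv2.convertScaleAbs(cv2.resize(im[Y:Y+120,X:X+120],(400,400),interpolation=cv2.INTER_CUBIC),alpha=1.5)
        for u,v in box(-55,55,23,-15,15)+box(55,85,15,7,15):
            q=(proj(n,[p+r.apply(np.array(k)/1e3+[gx,0,-gz]) for k in(u,v)])-[X,Y]+.5)*400/120
            cv2.line(i,*[tuple(int(t) for t in e) for e in q],(0,255,0),1,cv2.LINE_AA)
        Rd=R.from_euler('z',YAW,degrees=True)
        for b in((box(-71,-61,41,0,18)),(box(73,91,27,20,28))):
          for u,v in b:
            q=(proj(n,[D+Rd.apply(np.array(k)/1e3) for k in(u,v)])-[X,Y]+.5)*400/120
            cv2.line(i,*[tuple(int(t) for t in e) for e in q],(0,0,255),1,cv2.LINE_AA)
        o.append(i)
    cv2.imwrite(name,np.hstack(o))
    return p,r,s
E
python3 - <<'E'
from hold import *
p,r,s=hold("pics/d1.png");print(s["time"],p,s["ft_force"])
for a in [(-15,90,20),(-15,45.5,20),(1,45.5,20)]: print(a,delta(*target(*a),p,r))
E
```

```text
5.1 [0.50988656 0.19728374 0.09629009] [-0.47294008  0.49841299 -1.889195  ]
(-15, 90, 20) [-0.0008, -0.0006, 0.0022, -0.187, -0.2016, -0.2306]
(-15, 45.5, 20) [0.0143, -0.0005, 0.0441, -0.187, -0.2016, -0.2306]
(1, 45.5, 20) [0.0294, -0.0006, 0.0386, -0.187, -0.2016, -0.2306]
```

View pics/d1.png

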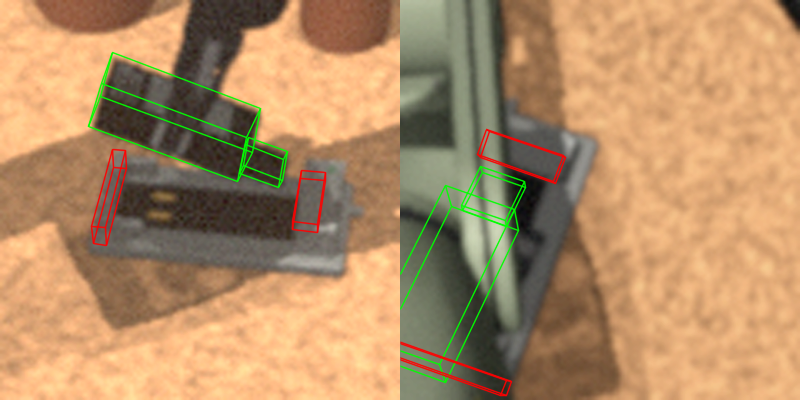

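Side view: the tilted pack hangs over the bay in line with its model, tongue tip at (285,165) just short of the lip at (297,200). I'll lower it, then slide it under.

Call:
jog_arm --pt "0.005 -0.0005 0.015 0 0 0" --pt "0.01 -0.0005 0.03 0 0 0" --pt "0.0125 -0.0005 0.039 0 0 0" --pt "0.0143 -0.0005 0.044 0 0 0" --pt "0.0143 -0.0005 0.044 0 0 0"

```text
time: 5.7
eef_pos: [0.5091, 0.1991, 0.0501]
tool_rot: [-0.029, 0.972, -0.163, -0.169]
ft_force: [1.1, -0.6, -2.2]
grip_width: 0.52
gripper_force: 73.5
```

```bash
python3 - <<'E'
from plan import *
p,r,s=cur();print(s["time"],p,s["ft_force"],s["moment"])
for a in [(-15,45.5,20),(1,45.5,20)]: print(a,delta(*target(*a),p,r))
E
```

```text
5.7 [0.50909658 0.19912284 0.0500883 ] [ 1.05150407 -0.60058055 -2.17925767] [-0.06399056 -0.26270255  0.03048644]
(-15, 45.5, 20) [-0.0001, 0.0009, 0.0001, -0.1937, -0.1948, -0.1812]
(1, 45.5, 20) [0.015, 0.0008, -0.0053, -0.1937, -0.1948, -0.1812]
```

Call:
jog_arm --pt "0.004 0.001 -0.0014 0 0 0" --pt "0.008 0.001 -0.0029 0 0 0" --pt "0.012 0.001 -0.0043 0 0 0" --pt "0.016 0.001 -0.0057 0 0 0" --pt "0.016 0.001 -0.0057 0 0 0"

```text
time: 6.2
eef_pos: [0.526, 0.1924, 0.0501]
tool_rot: [-0.03, 0.972, -0.163, -0.169]
ft_force: [0.4, 0.2, -2.2]
grip_width: 0.523
gripper_force: 73.5
```

```bash
python3 - <<'E'
from hold import *
p,r,s=hold("pics/d2.png");print(s["time"],p,s["ft_force"],s["moment"])
for th in (20,15,10,5,0):
    t=np.radians(th); z=85*np.sin(t)+15*np.cos(t)+1.5-1.0*(th==0)
    a=(1.5,z,th); print(a,delta(*target(*a),p,r))
E
```

```text
6.2 [0.5259739  0.19239002 0.0500546 ] [ 0.39877706  0.18089733 -2.21798952] [-0.05510434 -0.2289633   0.01159222]
(1.5, np.float64(44.667101494470465), 20) [-0.0013, -0.0, 0.0014, -0.2413, -0.2535, -0.2085]
(1.5, np.float64(37.988506228050284), 15) [0.0016, -0.0, 0.0077, -0.2321, 4.7465, -0.2189]
(1.5, np.float64(31.0322113968722), 10) [0.0047, -0.0, 0.0142, -0.2225, 9.7464, -0.229]
(1.5, np.float64(23.85115860492713), 5) [0.0078, 0.0, 0.0208, -0.2126, 14.7464, -0.2389]
(1.5, np.float64(15.5), 0) [0.0112, 0.0, 0.0284, -0.2025, 19.7464, -0.2484]
```

View pics/d2.png

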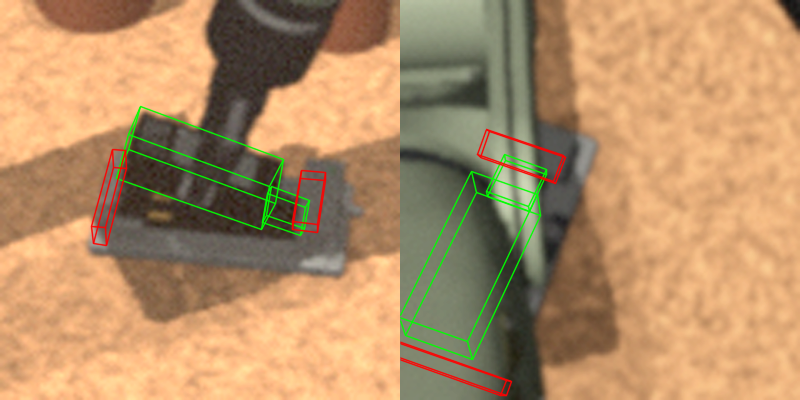

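The tongue tip at (305,215) is now under the lip front with no contact force. Swing down in steps.

Call:
jog_arm --pt "-0.001 0 0.0015 -0.2 0 -0.2" --pt "0.0005 0 0.0045 -0.2 2.4 -0.2" --pt "0.0016 0 0.0077 -0.2 4.7 -0.2" --pt "0.0031 0 0.011 -0.2 7.2 -0.2" --pt "0.0047 0 0.0142 -0.2 9.7 -0.2"

```text
time: 6.8
eef_pos: [0.5243, 0.1929, 0.0349]
tool_rot: [-0.014, 0.983, -0.163, -0.086]
ft_force: [-0.7, 0.2, -3.1]
grip_width: 0.521
gripper_force: 73.4
```

```bash
python3 - <<'E'
from plan import *
p,r,s=cur();print(s["time"],p,s["ft_force"],s["moment"])
for th in (10,5,0):
    t=np.radians(th); z=85*np.sin(t)+15*np.cos(t)+1.5-1.0*(th==0)
    a=(1.5,z,th); print(a,delta(*target(*a),p,r))
E
```

```text
6.8 [0.52426541 0.19285881 0.03490733] [-0.73848372  0.16020559 -3.06769139] [-0.03537885 -0.20839249 -0.00942165]
(1.5, np.float64(31.0322113968722), 10) [0.0013, -0.0002, -0.0005, 0.0262, 0.037, 0.0077]
(1.5, np.float64(23.85115860492713), 5) [0.0032, -0.0002, 0.0066, 0.0259, 5.037, 0.0088]
(1.5, np.float64(15.5), 0) [0.0054, -0.0002, 0.0147, 0.0255, 10.037, 0.01]
```

Call:
jog_arm --pt "0.0012 0 0.0032 0 2.5 0" --pt "0.0026 0 0.0066 0 5 0" --pt "0.0036 0 0.0103 0 7.5 0" --pt "0.0046 0 0.014 0 10 0" --pt "0.0046 0 0.0145 0 10 0"

```text
time: 7.3
eef_pos: [0.5245, 0.1924, 0.0196]
tool_rot: [0.001, 0.987, -0.163, -0.002]
ft_force: [-1.1, 0.6, -3.2]
grip_width: 0.521
gripper_force: 73.4
```

```bash
python3 - <<'E'
from hold import *
p,r,s=hold("pics/d3.png");print(s["time"],p,s["ft_force"],s["moment"])
for a in [(1.5,15.5,0),(1.5,14.5,0)]: print(a,delta(*target(*a),p,r))
E
```

```text
7.3 [0.52450177 0.19235017 0.01960437] [-1.05356094  0.55079153 -3.23010006] [ 0.03035585 -0.05125773 -0.01447805]
(1.5, 15.5, 0) [0.0024, -0.0006, 0.0001, 0.0967, 0.2285, 0.0684]
(1.5, 14.5, 0) [0.0024, -0.0006, 0.0011, 0.0967, 0.2285, 0.0684]
```

View pics/d3.png

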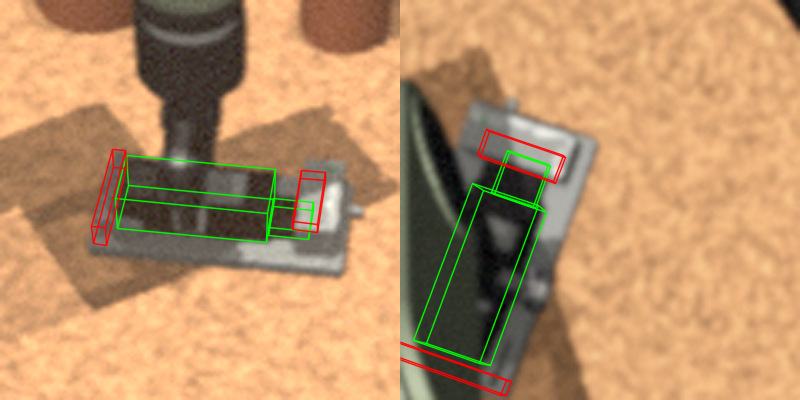

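The pack is flat in the bay between stop and lip, with no contact forces. Press down gently, then release.

Call:
jog_arm --pt "0.001 0 0.0007 0 0 0" --pt "0.001 0 0.0015 0 0 0" --pt "0.001 0 0.0015 0 0 0"

```text
time: 7.7
eef_pos: [0.5282, 0.1918, 0.0191]
tool_rot: [-0.0, 0.987, -0.164, -0.0]
ft_force: [-0.4, 0.4, 3.7]
grip_width: 0.523
gripper_force: 73.9
```

Call:
jog_arm --pt "0 0 -0.001 0 0 0" --pt "0 0 -0.001 0 0 0" --pt "0 0 -0.001 0 0 0" --pt "0 0 -0.001 0 0 0" --claw 0.8

```text
time: 8.1
eef_pos: [0.5275, 0.1918, 0.0194]
tool_rot: [-0.0, 0.987, -0.163, -0.001]
ft_force: [0.9, 0.0, 0.3]
grip_width: 0.799
gripper_force: 0.0
```

Call:
jog_arm --pt "0 0 -0.02 0 0 0" --pt "0 0 -0.05 0 0 0" --pt "0 0 -0.09 0 0 0" --pt "0 0 -0.13 0 0 0" --pt "0 0 -0.16 0 0 0"

```text
time: 8.6
eef_pos: [0.5283, 0.1919, 0.1821]
tool_rot: [-0.001, 0.987, -0.163, 0.0]
ft_force: [1.1, 0.7, 0.1]
grip_width: 0.804
gripper_force: 0.0
```

Call:
jog_arm --pt "-0.04 0.04 -0.02 0 0 0" --pt "-0.07 0.08 -0.03 0 0 0" --pt "-0.1 0.12 -0.03 0 0 0" --pt "-0.1 0.16 -0.03 0 0 0" --pt "-0.1 0.16 -0.03 0 0 0"

```text
time: 9.1
eef_pos: [0.3779, 0.0692, 0.2097]
tool_rot: [0.001, 0.986, -0.165, -0.002]
ft_force: [0.4, 0.0, -0.2]
grip_width: 0.799
gripper_force: 0.0
```

```bash
python3 - <<'E'
from ov import *
s=arm.read_state();print(s["time"],s["eef_pos"],s["ft_force"])
for n in("top","side"): cv2.imwrite(f"pics/{n}_raw.png",arm.snapshot(n)[:,:,::-1])
P=[]
for n,x,y in(("top",140,145),("side",210,110)):
    im=cv2.imread(f"pics/{n}_raw.png")[y:y+110,x:x+110]
    P.append(cv2.convertScaleAbs(cv2.resize(im,(400,400),interpolation=cv2.INTER_CUBIC),alpha=1.6))
cv2.imwrite("pics/end.png",np.hstack(P))
E
```

```text
9.1 [0.37787357 0.06924934 0.20974208] [ 0.39617101  0.02427153 -0.19702354]
```

View pics/end.png

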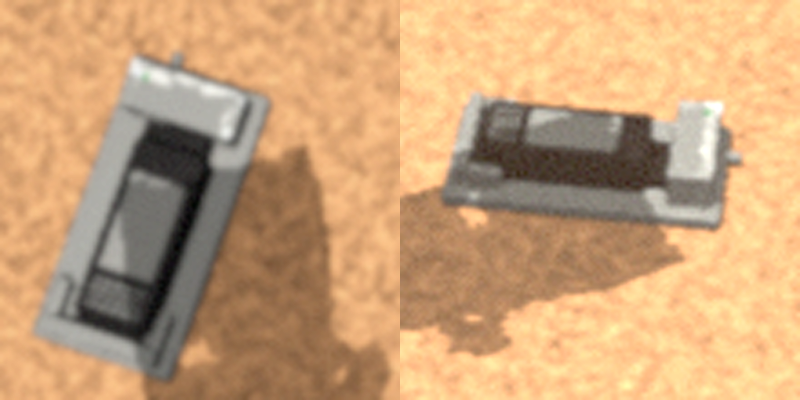

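The pack lies flat in the bay, rear at (115,335) inside the guides and stop, tongue under the lip at (180,130). The gripper is clear.

```bash
python3 -c "
from workcell import arm
print(arm.hand_in())"
```

```text
the job is handed in; nothing more can be done
None
```

The long pack lies flat in the dock, tongue under the lip and rear end behind the end stop; it is released, the short pack was left alone, and the job was handed in at about 9 s (no verdict shown).

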